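# Sort the coated test parts into the sample trays

## Robot

A 7-joint arm with a two-finger parallel gripper is mounted at the origin on a cart in front of the work surface, level with it; the furniture and walls round the work are solid. World frame = base frame: x ahead of the robot, y to its left, z up, the work surface at z = 0. Lengths are in m, angles in rad, forces in N, time in s.
With the tool pointing down it reaches from about 0.4 to 0.85 m from the base axis. Payload 4.4 kg.
Tool frame: the origin (TCP) lies on the centre line of the jaws, within the pads' length; the fingertips stand 8 mm ahead of it and the grasp point (between the pads) lies 11 mm behind it; z points along the fingers, y is the line along which they close (so a half turn about z gives the same grasp; the last joint's range is limited). The gripper opens to 94 mm and grips with 3 to 60 N. Pads are 16 mm wide; open, the fingers measure 119 mm over their backs; the gripper's body (75 mm by 177 mm) begins 78 mm behind the grasp point.
Start: joints at [-1.209, 0.628, 0.038, 1.517, -0.027, 0.996, -0.02], TCP at [0.27, 0.591, 0.213] pointing down, gripper open.
Joint ranges: [-3.06, 3.06], [-0.37, 2.12], [-1.25, 1.32], [0.18, 2.47], [-1.1, 4.24], [0.23, 1.98], [-2.94, 2.94]. Speed limits (rad/s): [2.57, 2.57, 3.14, 3.14, 3.14, 3.14, 3.14].

## Interface

Orientations are given as a rotation vector (axis times angle).
In Python, from cell import ctrl, optics gives the robot as it stands.
- The arm moves only by the tool send_rows, never from a script. Its arguments are lists of equal length, an entry for each row: "dp": the shift along the tool's x, y, z in cm, a list of three; "turn": the turn, a rotation vector about the tool's x, y, z in units of 6 degrees (1.0 is 6 degrees), a list of three; "claw": the gripper's target within -1 to 1 (fully open at 1, half-way at 0, shut at -1). A call has 1 to 5 rows; each row is the pose to reach, as a shift and turn from the pose commanded when the call began, along the tool's axes at that moment; what a row does not reach only later rows make up. A row lasts 1/12 s, in which the tool goes at most 41.7 mm and 7.16 degrees, less where a joint would pass 70% of its speed; a pose out of reach is approached as far as the arm can. A call with a gripper value outside its range is refused whole. The fingers move at their own pace and stop on an object; "newtons" is the grip in N (left out, the last holds). Time passes only in rows, so rows that repeat a pose let the fingers close. It gives the time, the measured TCP pose, the force, the opening and the grip force at its end, in the units of the state.
- ctrl.sense(): the state, without advancing time (a new reading comes with each control period).
- optics.read_camera(name): name is "scene" or "top" or "wrist"; returns a dict with "pixels" (384x512x3 uint8, red, green, blue), "mtx" (3x3 intrinsics, pixels), "k1" (the pictures are not rectified: a ray, as slopes to the right and down, at radius r is drawn at 1 + k1 r^2 times it, then the intrinsics apply), "world_to_cam" (4x4, takes a point from world to camera coordinates). Camera axes: x right, y up, looking along -z (the intrinsics and any distortion apply to the point x, -y, -z); pixel columns grow to the right and rows downward; lengths in m; the calibration is good to about 2 mm. A picture is of the moment at which its call begins. There is no depth.
- ctrl.job_done(): hands the job in; it is judged then, once.
Trained networks look in a picture, given as the dict that the camera call returned (one of the last four; its "shot" number tells which), for a name from the list of things; names that differ only in an ending like _2 or _b are one class to them, and where a whole thing is asked for, a point or a joint stands for the part that bears it (a point fixed in the world has none). Each returns a list of dicts, best first, with "score" (0 to 1); they miss things now and then, are a little off and sometimes report something else, mostly with a low value. They report only what shows in the picture. A call takes as long as a camera call. They do not tell look-alikes from the thing itself.
- optics.trace(picture, target): "region" (384x512 bool, what is visible of it) and "position" ([column, row] as shares, 0 to 1, of the picture: columns of its width, rows of its height, amid what is visible of it).
- optics.place_of(picture, target): "position" ([column, row] as shares, 0 to 1, of the picture: columns of its width, rows of its height: a listed point, or the origin of a listed thing).
The state is a dict: "clock": time; "qpos": joint angles; "qd": joint speeds; "joint_torque": joint torques, N m; "position": TCP position; "tcp_rot": TCP orientation; "ft_force": force on the tool from outside, world axes, zero at the start; "moment": the same for the moment, N m; "gripper_width": finger opening in m; "finger_force": force on a finger pad.
Only numpy, scipy, OpenCV 4.12 (cv2) and the standard library are available. Lean on these libraries where they do the work, as an engineer would, in place of code of your own. Each camera call takes 0.05 s, during which the arm holds its last target. There are 200 camera calls.

## Task

Sort the five loose test parts on the bench into the three blue trays: the sample part fixed in each tray shows whether bolts, round rings or flat plates belong there. Set each part down on the floor of its tray the way the sample sits (bolts standing upright on their heads, rings and plate lying flat), let go of everything, and leave the jar and the clock where they stand.

Things in the scene. Friction and masses are not known exactly. Their poses are not given: they have to be found in the camera images.
- bolt_tray: Fixed shallow blue tray, open on top, 100 mm (own x) by 150 mm (own y), rim 19 mm high, walls 3 mm, floor 3 mm above the bench; the three trays differ only in the sample. Origin: centre of the underside; z up. Glued to its floor at own y = +48 mm, x = 0, is the sample: a dark bolt standing on its head, 50 mm tall, head 15 mm across. The rest of the floor, own y below +38 mm, is free.
- ring_tray: Fixed shallow blue tray, open on top, 100 mm (own x) by 150 mm (own y), rim 19 mm high, walls 3 mm, floor 3 mm above the bench; the three trays differ only in the sample. Origin: centre of the underside; z up. Glued to its floor at own y = +48 mm, x = 0, is the sample: a dark ring standing on its flat face, 22 mm across, 18 mm high. The rest of the floor, own y below +35 mm, is free.
- plate_tray: Fixed shallow blue tray, open on top, 100 mm (own x) by 150 mm (own y), rim 19 mm high, walls 3 mm, floor 3 mm above the bench; the three trays differ only in the sample. Origin: centre of the underside; z up. Glued to its floor at own y = +48 mm, x = 0, is the sample: a flat pale plate, 58 mm along the tray's x, 38 mm along its y, 7 mm thick. The rest of the floor, own y below +27 mm, is free.
- bolt_a: Loose bright zinc hexagon bolt standing on its head, 46 mm tall: head 15 mm across and 6 mm high at the bottom, threaded shank 8 mm in diameter above it. Origin: centre of the underside of the head; z up along the shank.
- bolt_b: Loose pale yellow hexagon bolt standing on its head, 40 mm tall: head 15 mm across and 6 mm high at the bottom, threaded shank 8 mm in diameter above it. Origin: centre of the underside of the head; z up along the shank.
- bushing: Loose pale yellow flat round ring, 28 mm across, 10 mm high, with a hole (do not rely on reaching into it). Origin: centre of the underside; z up along the hole.
- sleeve: Loose dark round ring, 22 mm across, 18 mm high, with a hole (do not rely on reaching into it). Origin: centre of the underside; z up along the hole.
- plate: Loose flat pale ground steel plate, 38 mm (own x) by 58 mm (own y), 7 mm thick, lying on the bench. Origin: centre of the underside; z up.
- jar: Bystander: screw-cap sample jar, 44 mm across, 57 mm high, loose. Origin: centre of the underside.
- clock: Bystander: small white desk thermometer clock, 44 mm wide and high, 21 mm deep, loose. Origin: centre of the underside.
There are look-alikes about, which are no part of the job. Of the things that look like the plate, the larger one is meant.

How it is judged:
By the outcome, as a careful person would: the job done as asked, in the order asked, and still so for the second after the job is handed in, with the robot touching nothing.
It also fails if it takes over 128 s, if anything falls off the work surface, if the arm or the gripper's body presses on something with over 40 N, if the wrist force passes 120 N, or if a joint passes its speed limit or range.

## Working session

There is one attempt and no reset: what is moved stays moved. The work goes in short steps, Python scripts to look and compute and a tool call to move; the robot and the scene stay as the last step left them, time stands still between calls to the robot, and variables do not carry over. Pictures are saved under pics/ and viewed, at most 14 in all, crops included, and the job is handed in when it is done.

Besides the shell and the picture viewer there is one more tool, called after "Emit:" as a command line: name --argument value ..., lists and objects as JSON in quotes. send_rows: Moves the arm, as the interface text tells. Its arguments: {"type":"object","properties":{"dp":{"type":"array","items":{"type":"array","items":{"type":"number"}}},"turn":{"type":"array","items":{"type":"array","items":{"type":"number"}}},"claw":{"type":"array","items":{"type":"number"}},"newtons":{"type":"number"}},"required":["dp","turn","claw"]}

```bash
ls; mkdir -p pics
cat > h.py <<'E'
import numpy as np, cv2
from scipy.spatial.transform import Rotation as R
from cell import ctrl, optics
def ray(p,uv):
    K=p["mtx"];d=np.array([(uv[0]-K[0][2])/K[0][0],(uv[1]-K[1][2])/K[1][1]])
    s=d.copy()
    for _ in range(20): s=d/(1+p["k1"]*(s@s))
    M=np.array(p["world_to_cam"]);Rm=M[:3,:3];o=-Rm.T@M[:3,3]
    return o,Rm.T@np.array([s[0],-s[1],-1])
def at(p,uv,z):
    o,d=ray(p,uv);return o+d*(z-o[2])/d[2]
def save(p,n,sc=1):
    im=cv2.cvtColor(np.array(p["pixels"]),cv2.COLOR_RGB2BGR)
    cv2.imwrite("pics/"+n,cv2.resize(im,None,fx=sc,fy=sc,interpolation=cv2.INTER_CUBIC))
E
python3 - <<'E'
from h import *
for n in ["scene","top"]:
    p=optics.read_camera(n);save(p,n+"0.png",1.56)
    if n=="top": 
        print(at(p,(256,192),0), at(p,(0,0),0),at(p,(511,0),0),at(p,(0,383),0))
        for t in ["bolt_tray","ring_tray","plate_tray","bolt_a","bushing","sleeve","plate","jar","clock"]:
            for r in optics.place_of(p,t):
                uv=np.array(r["position"])*[512,384];print(t,round(r["score"],2),uv.round(),at(p,uv,0.0).round(3))
s=ctrl.sense();print(s["position"],R.from_rotvec(s["tcp_rot"]).as_matrix().round(3),s["clock"])
E
```

```text
pics
[0.53934931 0.18468043 0.        ] [1.10520631 0.99139395 0.        ] [ 1.16555257 -0.55996976  0.        ] [0.01674545 0.8117357  0.        ]
bolt_tray 0.85 [262. 170.] [0.604 0.172 0.   ]
ring_tray 0.66 [352. 167.] [ 0.621 -0.078  0.   ]
plate_tray 0.7 [339. 226.] [ 0.454 -0.043  0.   ]
plate_tray 0.64 [182. 205.] [0.493 0.386 0.   ]
bolt_a 0.52 [338. 226.] [ 0.455 -0.041  0.   ]
bolt_a 0.47 [268. 239.] [0.412 0.147 0.   ]
bushing 0.38 [300. 226.] [0.45  0.062 0.   ]
sleeve 0.39 [236. 249.] [0.38  0.232 0.   ]
plate 0.72 [203. 265.] [0.335 0.317 0.   ]
plate 0.53 [171. 281.] [0.289 0.399 0.   ]
plate 0.38 [206. 147.] [0.661 0.331 0.   ]
jar 0.87 [210. 143.] [0.674 0.321 0.   ]
clock 0.44 [289. 122.] [0.746 0.1   0.   ]
[0.26963148 0.59143875 0.21348539] [[-0.91   0.415 -0.   ]
 [ 0.415  0.91   0.   ]
 [ 0.     0.    -1.   ]] 0.55
```

View pics/scene0.png

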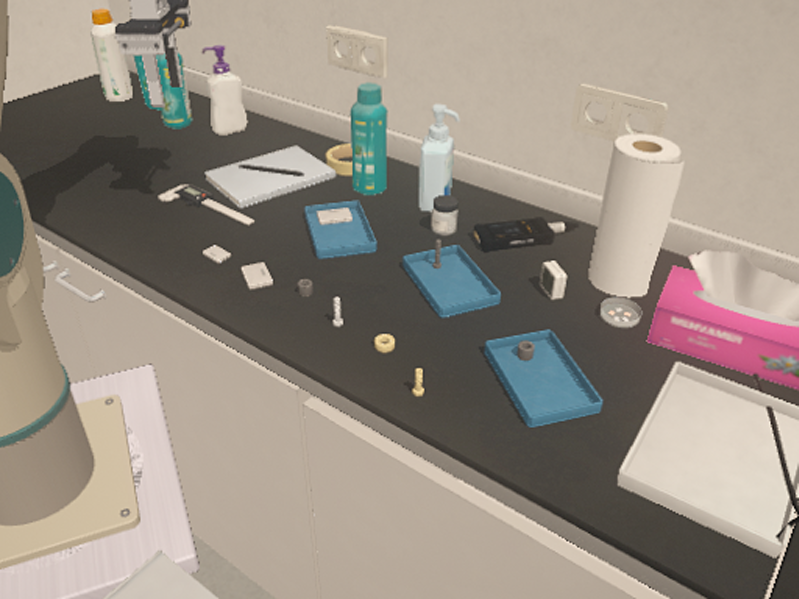

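View pics/top0.png

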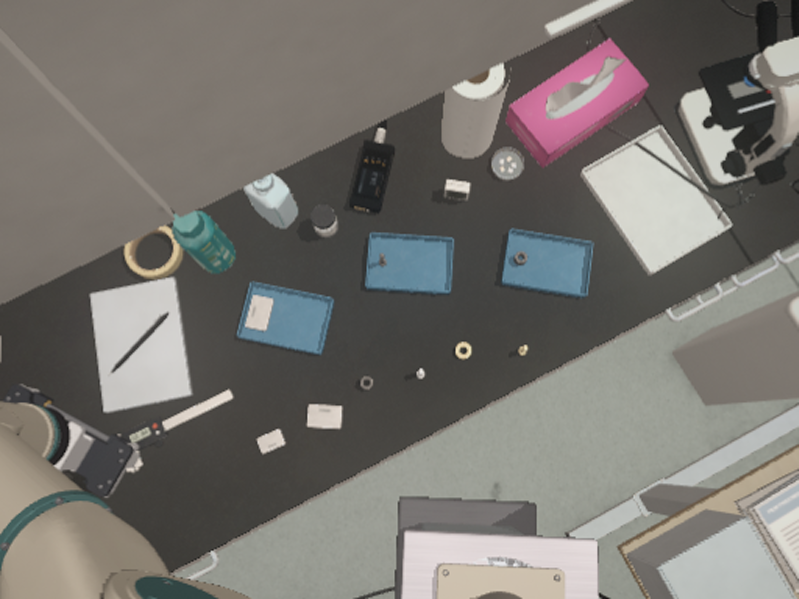

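The scene view shows three trays. In the top view (512x384 pixels), the plate tray is at (183,204), the bolt tray at (262,169) and the ring tray at (351,168). The loose parts are the plate at (207,266) with a smaller look-alike at (173,282), the sleeve (234,245), bolt_a (269,239), the bushing (296,224) and bolt_b (335,224).

Run:
```python
from h import *
p=optics.read_camera("top");im=np.array(p["pixels"]);hsv=cv2.cvtColor(im,cv2.COLOR_RGB2HSV)
m=cv2.inRange(hsv,(95,90,60),(115,255,255))
for c in cv2.findContours(m,cv2.RETR_EXTERNAL,cv2.CHAIN_APPROX_NONE)[0]:
    if cv2.contourArea(c)<600: continue
    P=np.array([at(p,q,0.015)[:2]*1000 for q in c[:,0]],np.float32)
    print("tray",c[:,0].mean(0),cv2.minAreaRect(P))
g=cv2.inRange(hsv,(0,0,120),(40,255,255))
for n,(u,v),z in [("plate",(207,266),7),("fake",(173,282),7),("bolta",(269,239),20),("bush",(296,224),10),("boltb",(335,224),20),("sampleplate",(166,200),10)]:
    x0,y0=u-22,v-20;mm=np.zeros_like(g);mm[y0:y0+40,x0:x0+44]=g[y0:y0+40,x0:x0+44]
    k,l,st,ce=cv2.connectedComponentsWithStats(mm)
    for i in range(1,k):
        if st[i,4]>8 and np.hypot(*(ce[i]-(u,v)))<12:
            P=np.array([at(p,q[::-1],z/1000)[:2]*1000 for q in np.argwhere(l==i)],np.float32)
            print(n,ce[i].round(1),st[i],cv2.minAreaRect(P))
print("sleeve",at(p,(234.5,245),.018))
M=np.array(p["world_to_cam"]);print("cam",-M[:3,:3].T@M[:3,3])
w=optics.read_camera("wrist");M=np.array(w["world_to_cam"])
s=ctrl.sense();Rt=R.from_rotvec(s["tcp_rot"]).as_matrix()
print("wrist cam in tool",Rt.T@(-M[:3,:3].T@M[:3,3]-s["position"]),"look",Rt.T@(-M[2,:3]),"right",Rt.T@M[0,:3],w["mtx"],w["k1"])
```

```text
plate [207.6 266.5] [197 259  23  16 337] ((331.287353515625, 302.6395568847656), (39.2073974609375, 58.39841079711914), 2.4544968605041504)
fake [173.2 282.4] [164 275  19  16 192] ((285.94891357421875, 390.6725769042969), (30.102197647094727, 43.68254852294922), 26.44430923461914)
bolta [269.2 239.1] [267 236   5   7  28] ((409.302734375, 144.1575927734375), (15.913277626037598, 10.596379280090332), 2.2661731243133545)
bush [296.6 224.1] [292 219  10  11  81] ((453.87542724609375, 71.81929016113281), (27.228778839111328, 24.196632385253906), 1.6053699254989624)
boltb [334.9 224. ] [332 221   7   7  32] ((457.4962158203125, -29.667373657226562), (12.946722030639648, 18.230911254882812), 64.4500503540039)
sampleplate [165.9 200.2] [157 189  18  23 295] ((504.3660888671875, 428.60845947265625), (38.08462142944336, 58.23304748535156), 80.84648895263672)
sleeve [0.38978507 0.23469229 0.018     ]
cam [0.26585216 0.15568022 1.26538769]
wrist cam in tool [ 7.50199341e-02  8.17402134e-05 -1.70895140e-01] look [-2.58033286e-01  3.94186881e-04  9.66135947e-01] right [ 7.25883593e-04  9.99999714e-01 -2.14136158e-04] [[282.48991505   0.         251.43501713]
 [  0.         282.48991505 192.10207133]
 [  0.           0.           1.        ]] -0.001996657467099339
```

Run:
```python
from h import *
p=optics.read_camera("top");im=np.array(p["pixels"]);hsv=cv2.cvtColor(im,cv2.COLOR_RGB2HSV)
print(hsv[170,270],hsv[170,360],hsv[207,190],hsv[195,300])
m=cv2.inRange(hsv,(90,110,50),(125,255,255))
m=cv2.morphologyEx(m,cv2.MORPH_CLOSE,np.ones((5,5)))
for c in cv2.findContours(m,cv2.RETR_EXTERNAL,cv2.CHAIN_APPROX_NONE)[0]:
    if cv2.contourArea(c)<300: continue
    for z in (0,.019):
        P=np.array([at(p,q,z)[:2]*1000 for q in c[:,0]],np.float32)
        r=cv2.minAreaRect(P);print("tray",z,c[:,0].mean(0).round(),np.round(r[0],1),np.round(r[1],1),round(r[2],1))
for n,uv in [("boltS",(245.5,168)),("ringS",(333,166)),("plateS",(166,200))]: print(n,at(p,uv,.01))
```

```text
[100  90 158] [100  86 161] [101  87 158] [30  8 67]
boltS [0.60368471 0.21642879 0.01      ]
ringS [ 0.61939544 -0.02460662  0.01      ]
plateS [0.50471699 0.42820161 0.01      ]
```

Run:
```python
from h import *
p=optics.read_camera("top");im=np.array(p["pixels"]);hsv=cv2.cvtColor(im,cv2.COLOR_RGB2HSV)
m=cv2.inRange(hsv,(90,60,70),(115,255,255))
for c in cv2.findContours(m,cv2.RETR_EXTERNAL,cv2.CHAIN_APPROX_NONE)[0]:
    if cv2.contourArea(c)<300: continue
    for z in (0,.019):
        P=np.array([at(p,q,z)[:2]*1000 for q in c[:,0]],np.float32)
        r=cv2.minAreaRect(P);print("tray",z,c[:,0].mean(0).round(),np.round(r[0],1),np.round(r[1],1),round(r[2],1))
```

```text
tray 0 [183. 203.] [499.5 383.8] [155.  104.6] 80.9
tray 0.019 [183. 203.] [496.  380.4] [152.7 103. ] 80.9
tray 0 [262. 168.] [607.4 170.6] [152.7 106.5] 88.5
tray 0.019 [262. 168.] [602.3 170.4] [150.4 104.9] 88.5
tray 0 [350. 168.] [618.  -74.8] [153.6 107.1] 82.6
tray 0.019 [350. 168.] [612.7 -71.3] [151.3 105.5] 82.6
```

```bash
cat >> h.py <<'E'
def plan(way,pos=None,ang=None):
    """way: list of (x,y,z,closing angle deg); prints tool-frame dp (cm) and turn (units) call by call"""
    s=ctrl.sense()
    Rt=R.from_rotvec(s["tcp_rot"]).as_matrix()
    if pos is None: pos=np.array(s["position"]); ang=np.degrees(np.arctan2(Rt[1,1],Rt[0,1])); print("tilt",Rt[:,2].round(4),"at",pos.round(4),round(ang,1))
    for x,y,z,a in way:
        d=np.array([x,y,z])-pos; da=a-ang
        n=max(1,int(np.ceil(max(np.linalg.norm(d)/.19,abs(da)/34))))
        for i in range(n):
            c,t=np.cos(np.radians(ang)),np.sin(np.radians(ang))
            Y=np.array([c,t,0]);Z=np.array([0,0,-1.]);X=np.cross(Y,Z)
            print("dp",(np.array([X,Y,Z])@(d/n)*100).round(2),"turn z",round(-da/n/6,2))
            ang+=da/n
        pos=np.array([x,y,z])
E
python3 -c "
from h import *
plan([(.331,.303,.15,2.5)])"
```

```text
tilt [ 0.e+00  1.e-04 -1.e+00] at [0.2696 0.5915 0.2135] 65.5
dp [ -8.78 -11.85   3.18] turn z 5.25
dp [-13.67  -5.52   3.18] turn z 5.25
```

Emit:
send_rows --dp '[[-1.8,-2.4,0.6],[-3.6,-4.8,1.3],[-5.4,-7.2,1.9],[-7.1,-9.5,2.5],[-8.8,-11.85,3.2]]' --turn '[[0,0,1.05],[0,0,2.1],[0,0,3.15],[0,0,4.2],[0,0,5.25]]' --claw '[1,1,1,1,1]'

```text
clock: 1.17
position: [0.3009, 0.446, 0.1816]
tcp_rot: [1.483, 2.77, 0.002]
ft_force: [0.9, -0.5, -0.2]
gripper_width: 0.0938
finger_force: 0.0
```

Emit:
send_rows --dp '[[-2.7,-1.1,0.6],[-5.4,-2.2,1.3],[-8.1,-3.3,1.9],[-10.9,-4.4,2.5],[-13.7,-5.5,3.2]]' --turn '[[0,0,1.05],[0,0,2.1],[0,0,3.15],[0,0,4.2],[0,0,5.25]]' --claw '[0,0,0,0,0]'

```text
clock: 1.58
position: [0.3318, 0.3018, 0.1496]
tcp_rot: [-2.178, -2.264, -0.002]
ft_force: [0.3, 0.2, 0.2]
gripper_width: 0.0642
finger_force: 0.0
```

Run:
```python
from h import *
p=optics.read_camera("wrist");save(p,"w1.png",1.5)
s=ctrl.sense();print(s["position"],s["clock"],s["gripper_width"],s["ft_force"])
for r in optics.trace(p,"plate"):
    P=np.array([at(p,q[::-1],.0035)[:2]*1000 for q in np.argwhere(r["region"])],np.float32)
    print(r["score"],np.array(r["position"])*[512,384],cv2.minAreaRect(P))
for t in ["sleeve","bolt_a"]:
  for r in optics.place_of(p,t):
    uv=np.array(r["position"])*[512,384];print(t,r["score"],uv,at(p,uv,0))
plan([(.331,.303,.15,2.5)])
```

```text
[0.33213321 0.29442999 0.14857433] 1.6333 0.06017997355316617 [-0.63067827 -6.36267037 -1.43266495]
0.89 [248.4224 184.512 ] ((330.2396240234375, 302.5101318359375), (61.32222366333008, 38.97917556762695), 89.20510864257812)
0.89 [211.712  101.2992] ((285.3062438964844, 390.9967346191406), (28.414522171020508, 42.118255615234375), 26.557308197021484)
sleeve 0.61 [297.6768 237.0816] [0.39133901 0.23662658 0.        ]
tilt [ 2.e-04  4.e-04 -1.e+00] at [0.3319 0.3027 0.1497] 2.5
dp [ 0.04 -0.08 -0.03] turn z -0.01
```

View pics/w1.png

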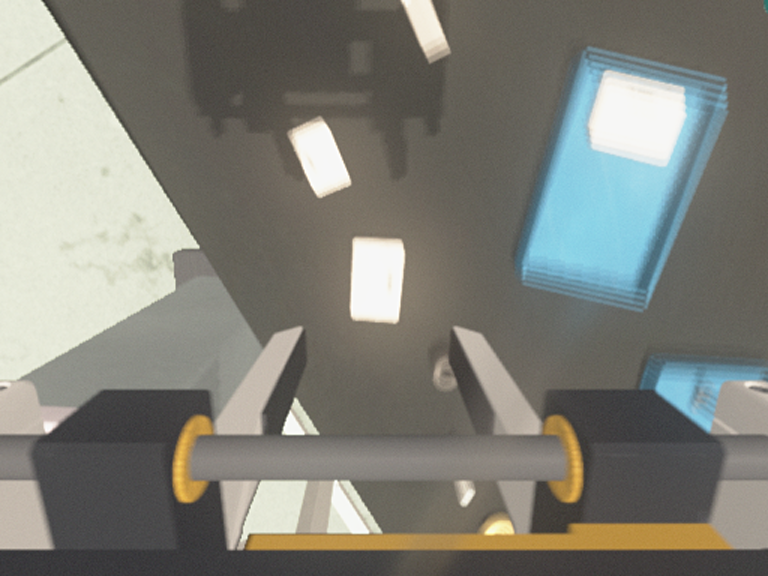

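The blurred wrist view shows the plate at (251,187), with the look-alike at (213,105) and the sleeve at (297,248). The plate position agrees with the top camera at (0.3305, 0.3025), so I'm going down on it.

Emit:
send_rows --dp '[[0,-0.13,3],[0,-0.13,6.5],[0,-0.13,9.5],[0,-0.13,11.5],[0,-0.13,12.5]]' --turn '[[0,0,0],[0,0,0],[0,0,0],[0,0,0],[0,0,0]]' --claw '[0.15,0.15,0.15,0.15,0.15]' --newtons 25

```text
clock: 2.2
position: [0.3292, 0.3039, 0.0223]
tcp_rot: [-2.169, -2.271, 0.003]
ft_force: [0.2, -0.1, -0.1]
gripper_width: 0.0542
finger_force: 0.0
```

Emit:
send_rows --dp '[[0,0,0.7],[0,0,1.4],[0,0,1.45],[0,0,1.45],[0,0,1.45]]' --turn '[[0,0,0],[0,0,0],[0,0,0],[0,0,0],[0,0,0]]' --claw '[0.15,0.15,0.15,0.15,-1]'

```text
clock: 2.62
position: [0.3304, 0.3037, 0.0105]
tcp_rot: [-2.171, -2.271, -0.002]
ft_force: [-0.5, -0.5, 0.1]
gripper_width: 0.0505
finger_force: 0.0
```

Emit:
send_rows --dp '[[0,0,0],[0,0,0],[0,0,0],[0,0,0],[0,0,0]]' --turn '[[0,0,0],[0,0,0],[0,0,0],[0,0,0],[0,0,0]]' --claw '[-1,-1,-1,-1,-1]'

```text
clock: 3.03
position: [0.3305, 0.3033, 0.0105]
tcp_rot: [-2.172, -2.269, -0.002]
ft_force: [-0.7, 0.4, 6.9]
gripper_width: 0.0374
finger_force: 24.6
```

```bash
python3 -c "
from h import *
plan([(.331,.303,.10,2.5),(.4935,.3593,.10,80.9),(.4935,.3593,.0145,80.9)])"
```

```text
tilt [ 5.0e-04  1.3e-03 -1.0e+00] at [0.3305 0.3033 0.0105] 2.5
dp [-0.03  0.05 -8.95] turn z 0.0
dp [1.64 5.49 0.  ] turn z -4.36
dp [-0.95  5.65  0.  ] turn z -4.36
dp [-3.34  4.66  0.  ] turn z -4.36
dp [0.   0.   8.55] turn z -0.0
```

Emit:
send_rows --dp '[[0,0,-1.5],[0,0,-4],[0,0,-6.5],[0,0,-8.5],[0,0,-9]]' --turn '[[0,0,0],[0,0,0],[0,0,0],[0,0,0],[0,0,0]]' --claw '[-1,-1,-1,-1,-1]'

```text
clock: 3.45
position: [0.3313, 0.3034, 0.1023]
tcp_rot: [2.173, 2.269, 0.006]
ft_force: [0.5, -0.1, -0.7]
gripper_width: 0.0375
finger_force: 24.7
```

Emit:
send_rows --dp '[[0.3,1.1,0],[0.66,2.2,0],[1,3.3,0],[1.3,4.4,0],[1.64,5.49,0]]' --turn '[[0,0,-0.87],[0,0,-1.74],[0,0,-2.6],[0,0,-3.5],[0,0,-4.36]]' --claw '[-1,-1,-1,-1,-1]'

```text
clock: 3.87
position: [0.3844, 0.3213, 0.0991]
tcp_rot: [-1.596, -2.705, 0.002]
ft_force: [0.2, 0.5, -0.2]
gripper_width: 0.0374
finger_force: 24.7
```

Emit:
send_rows --dp '[[-0.2,1.1,0],[-0.4,2.25,0],[-0.6,3.4,0],[-0.8,4.5,0],[-0.95,5.65,0]]' --turn '[[0,0,-0.87],[0,0,-1.74],[0,0,-2.6],[0,0,-3.5],[0,0,-4.36]]' --claw '[-1,-1,-1,-1,-1]'

```text
clock: 4.28
position: [0.4384, 0.3399, 0.0988]
tcp_rot: [-0.943, -2.995, 0.002]
ft_force: [0.3, -0.3, -0.6]
gripper_width: 0.0377
finger_force: 24.7
```

Emit:
send_rows --dp '[[-0.8,1.1,0],[-1.6,2.2,0],[-2.5,3.4,0],[-3.34,4.66,0],[-3.34,4.66,0]]' --turn '[[0,0,-0.87],[0,0,-1.74],[0,0,-2.6],[0,0,-3.5],[0,0,-4.36]]' --claw '[-1,-1,-1,-1,-1]'

```text
clock: 4.7
position: [0.4955, 0.3596, 0.0989]
tcp_rot: [0.242, 3.13, 0.002]
ft_force: [0.7, 0.3, -0.2]
gripper_width: 0.0377
finger_force: 24.7
```

Emit:
send_rows --dp '[[0,0,0],[0,0,0],[0,0,0]]' --turn '[[0,0,0],[0,0,0],[0,0,0]]' --claw '[-1,-1,-1]'

```text
clock: 4.95
position: [0.4917, 0.3587, 0.0992]
tcp_rot: [-0.251, -3.13, 0.001]
ft_force: [-1.2, -0.5, -0.8]
gripper_width: 0.0376
finger_force: 24.7
```

Run:
```python
from h import *
p=optics.read_camera("wrist");save(p,"w2.png",1.5)
plan([(.4935,.3593,.0145,80.9)])
```

```text
tilt [-1.2e-03 -5.0e-04 -1.0e+00] at [0.4919 0.3588 0.0995] 80.9
dp [-0.15  0.07  8.5 ] turn z -0.0
```

View pics/w2.png

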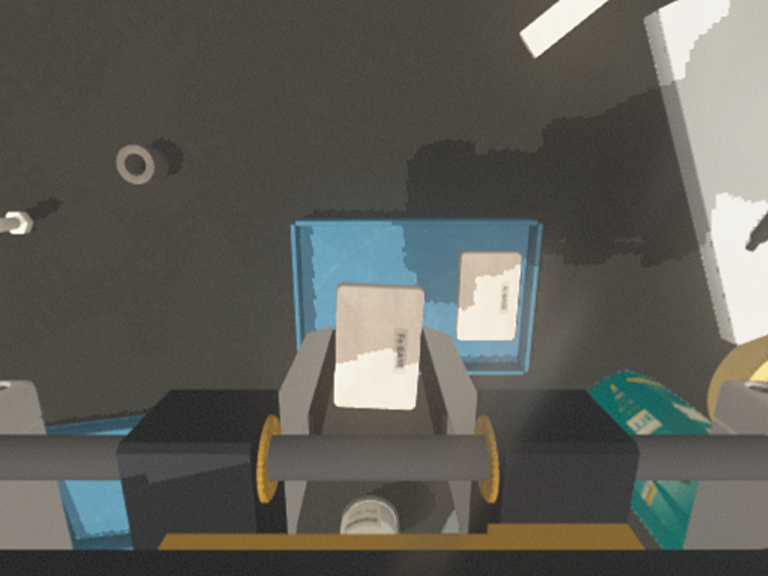

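The plate is held squarely at (252,231), above the free side of its tray with the sample at (327,197). I'll lower it and let go.

Emit:
send_rows --dp '[[-0.1,0.07,2.5],[-0.1,0.07,5],[-0.1,0.07,7],[-0.1,0.07,8],[-0.1,0.07,8.5]]' --turn '[[0,0,0],[0,0,0],[0,0,0],[0,0,0],[0,0,0]]' --claw '[-1,-1,-1,-1,-1]'

```text
clock: 5.42
position: [0.4924, 0.3589, 0.0134]
tcp_rot: [-0.248, -3.129, 0.003]
ft_force: [-2.3, -4.7, 23.0]
gripper_width: 0.0375
finger_force: 25.0
```

Emit:
send_rows --dp '[[0,0,0],[0,0,0.1],[0,0,0.1],[0,0,0.1],[0,0,0.1]]' --turn '[[0,0,0],[0,0,0],[0,0,0],[0,0,0],[0,0,0]]' --claw '[-1,-1,-1,0,0]'

```text
clock: 5.83
position: [0.4942, 0.3601, 0.0148]
tcp_rot: [0.247, 3.131, 0.002]
ft_force: [-0.0, -0.6, -0.7]
gripper_width: 0.046
finger_force: 0.0
```

Emit:
send_rows --dp '[[0,0,0],[0,0,-1],[0,0,-4],[0,0,-7.5],[0,0,-11.5]]' --turn '[[0,0,0],[0,0,0],[0,0,0],[0,0,0],[0,0,0]]' --claw '[0,0,0,0,0]'

```text
clock: 6.25
position: [0.4928, 0.3588, 0.1298]
tcp_rot: [-0.247, -3.13, 0.003]
ft_force: [0.9, -0.6, 0.6]
gripper_width: 0.0471
finger_force: 0.0
```

Run:
```python
from h import *
plan([(.3905,.235,.13,-8)])
```

```text
tilt [-0.0022 -0.0017 -1.    ] at [0.4928 0.3588 0.1298] 81.0
dp [ 2.72 -4.61 -0.01] turn z 4.94
dp [ 0.08 -5.35 -0.01] turn z 4.94
dp [-2.58 -4.69 -0.01] turn z 4.94
```

Emit:
send_rows --dp '[[0.5,-0.9,0],[1.1,-1.8,0],[1.6,-2.8,0],[2.2,-3.7,0],[2.72,-4.61,0]]' --turn '[[0,0,1],[0,0,2],[0,0,3],[0,0,4],[0,0,4.94]]' --claw '[0,0,0,0,0]'

```text
clock: 6.67
position: [0.4593, 0.3182, 0.1301]
tcp_rot: [1.048, 2.961, 0.002]
ft_force: [-1.0, 0.0, -0.2]
gripper_width: 0.0466
finger_force: 0.0
```

Emit:
send_rows --dp '[[0,-1.1,0],[0,-2.2,0],[0,-3.2,0],[0,-4.3,0],[0.08,-5.35,0]]' --turn '[[0,0,1],[0,0,2],[0,0,3],[0,0,4],[0,0,4.94]]' --claw '[0,0,0,0,0]'

```text
clock: 7.08
position: [0.4254, 0.2769, 0.1299]
tcp_rot: [-1.771, -2.595, -0.002]
ft_force: [0.0, -0.1, 0.1]
gripper_width: 0.0472
finger_force: 0.0
```

Emit:
send_rows --dp '[[-0.5,-0.9,0],[-1,-1.9,0],[-1.5,-2.8,0],[-2,-3.8,0],[-2.58,-4.69,0]]' --turn '[[0,0,1],[0,0,2],[0,0,3],[0,0,4],[0,0,4.94]]' --claw '[0,0,0,0,0]'

```text
clock: 7.5
position: [0.3911, 0.2359, 0.1298]
tcp_rot: [-2.374, -2.056, -0.002]
ft_force: [-0.4, -0.7, 0.2]
gripper_width: 0.0474
finger_force: 0.0
```

Emit:
send_rows --dp '[[0,0,0],[0,0,0],[0,0,0]]' --turn '[[0,0,0],[0,0,0],[0,0,0]]' --claw '[0,0,0]'

```text
clock: 7.75
position: [0.3922, 0.2367, 0.1295]
tcp_rot: [-2.367, -2.065, -0.003]
ft_force: [0.1, 0.1, -0.5]
gripper_width: 0.047
finger_force: 0.0
```

Run:
```python
from h import *
p=optics.read_camera("wrist");save(p,"w3.png",1.5)
for t,z in [("sleeve",.018),("bolt_a",0),("bushing",.01),("plate",.01)]:
  for r in optics.place_of(p,t)[:3]:
    uv=np.array(r["position"])*[512,384];print(t,"org",round(r["score"],2),uv.round(),at(p,uv,0).round(4))
  for r in optics.trace(p,t)[:2]:
    uv=np.array(r["position"])*[512,384];print(t,"mid",round(r["score"],2),uv.round(),at(p,uv,z/2).round(4),r["region"].sum())
plan([(.3905,.235,.013,-8)])
```

```text
sleeve org 0.56 [251. 191.] [0.3909 0.2332 0.    ]
sleeve mid 0.57 [248. 194.] [0.388 0.232 0.009] 315
bolt_a org 0.63 [338.  52.] [0.4945 0.3601 0.    ]
bolt_a org 0.54 [275. 261.] [0.4082 0.1451 0.    ]
bolt_a mid 0.52 [278. 270.] [0.4102 0.1326 0.    ] 204
plate org 0.8 [121.  50.] [0.2859 0.3904 0.    ]
plate org 0.77 [337.  51.] [0.4934 0.3611 0.    ]
plate mid 0.88 [120.  49.] [0.2863 0.3904 0.005 ] 1448
plate mid 0.73 [340.  49.] [0.4951 0.3613 0.005 ] 2807
tilt [-1.e-04 -0.e+00 -1.e+00] at [0.3916 0.2358 0.1289] -7.9
dp [-0.1  -0.1  11.59] turn z 0.01
```

View pics/w3.png

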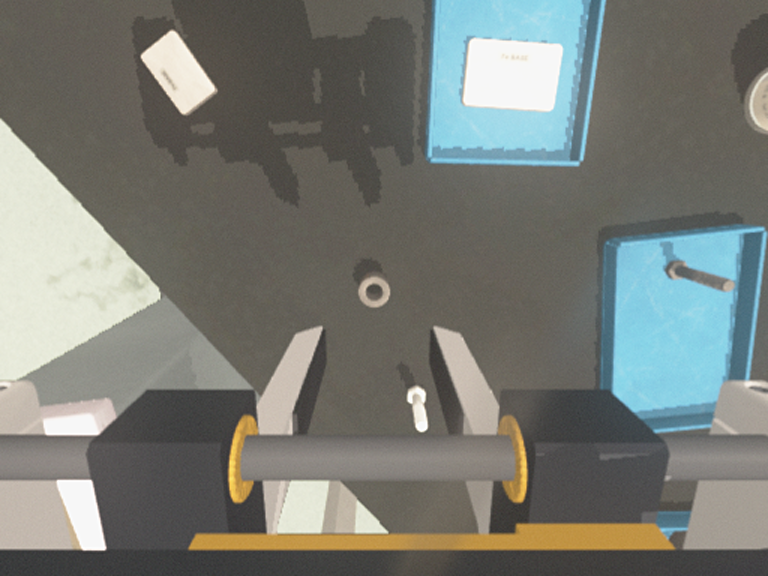

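The plate lies flat in its tray at (342,49), and the sleeve is ahead at (249,195). I'll grasp the sleeve at (0.3895, 0.234).

Emit:
send_rows --dp '[[-0.2,-0.18,3],[-0.2,-0.18,6],[-0.2,-0.18,9],[-0.2,-0.18,11],[-0.2,-0.18,11.7]]' --turn '[[0,0,0],[0,0,0],[0,0,0],[0,0,0],[0,0,0]]' --claw '[0,0,0,0,0]' --newtons 15

```text
clock: 8.62
position: [0.3882, 0.2332, 0.0096]
tcp_rot: [-2.37, -2.061, 0.006]
ft_force: [-0.5, 0.2, 0.4]
gripper_width: 0.0469
finger_force: 0.0
```

Emit:
send_rows --dp '[[0,0,0],[0,0,0],[0,0,0],[0,0,0],[0,0,0]]' --turn '[[0,0,0],[0,0,0],[0,0,0],[0,0,0],[0,0,0]]' --claw '[0,-1,-1,-1,-1]'

```text
clock: 9.03
position: [0.3901, 0.2346, 0.013]
tcp_rot: [2.369, 2.062, 0.003]
ft_force: [0.2, -1.1, 0.4]
gripper_width: 0.0238
finger_force: 0.0
```

Emit:
send_rows --dp '[[0,0,0],[0,0,0],[0,0,0]]' --turn '[[0,0,0],[0,0,0],[0,0,0]]' --claw '[-1,-1,-1]'

```text
clock: 9.28
position: [0.39, 0.2346, 0.0128]
tcp_rot: [-2.37, -2.062, -0.003]
ft_force: [-0.7, 0.8, 6.9]
gripper_width: 0.021
finger_force: 15.0
```

Run:
```python
from h import *
print(ctrl.sense()["gripper_width"])
plan([(.3895,.234,.13,-7.9),(.6115,-.082,.13,-7.4),(.6115,-.082,.0155,-7.4)])
```

```text
0.02104385830280684
tilt [ 0.0013  0.0012 -1.    ] at [0.39   0.2346 0.0128] -7.9
dp [ -0.06  -0.04 -11.72] turn z -0.01
dp [-9.42  8.78  0.  ] turn z -0.03
dp [-9.44  8.75  0.  ] turn z -0.03
dp [-9.47  8.72  0.  ] turn z -0.03
dp [ 0.    0.   11.45] turn z 0.0
```

Emit:
send_rows --dp '[[0,0,-1.5],[0,0,-4],[0,0,-7],[0,0,-10],[0,0,-11.7]]' --turn '[[0,0,0],[0,0,0],[0,0,0],[0,0,0],[0,0,0]]' --claw '[-1,-1,-1,-1,-1]'

```text
clock: 9.7
position: [0.3902, 0.2343, 0.1317]
tcp_rot: [2.37, 2.062, 0.005]
ft_force: [-0.3, 1.1, -0.5]
gripper_width: 0.0209
finger_force: 15.0
```

Emit:
send_rows --dp '[[-1.4,1.3,0],[-3.4,3.2,0],[-5.4,5,0],[-7.4,6.9,0],[-9.4,8.8,0]]' --turn '[[0,0,0],[0,0,0],[0,0,0],[0,0,0],[0,0,0]]' --claw '[-1,-1,-1,-1,-1]'

```text
clock: 10.12
position: [0.464, 0.128, 0.1293]
tcp_rot: [-2.369, -2.063, -0.001]
ft_force: [0.8, -0.0, -1.1]
gripper_width: 0.0212
finger_force: 15.0
```

Emit:
send_rows --dp '[[-2,1.8,0],[-4,3.6,0],[-6,5.4,0],[-8,7.2,0],[-9.9,9.2,0]]' --turn '[[0,0,0],[0,0,0],[0,0,0],[0,0,0],[0,0,0]]' --claw '[-1,-1,-1,-1,-1]'

```text
clock: 10.53
position: [0.541, 0.0168, 0.1291]
tcp_rot: [-2.37, -2.061, 0.0]
ft_force: [0.0, -0.0, -0.1]
gripper_width: 0.021
finger_force: 15.0
```

Emit:
send_rows --dp '[[-2,1.8,0],[-4,3.6,0],[-6,5.4,0],[-8,7.3,0],[-9,8.3,0]]' --turn '[[0,0,0],[0,0,0],[0,0,0],[0,0,0],[0,0,0]]' --claw '[-1,-1,-1,-1,-1]'

```text
clock: 10.95
position: [0.6121, -0.0865, 0.1294]
tcp_rot: [2.371, 2.057, -0.001]
ft_force: [-0.1, -0.4, 0.1]
gripper_width: 0.0209
finger_force: 15.0
```

Emit:
send_rows --dp '[[0,0,0],[0,0,0],[0,0,0]]' --turn '[[0,0,0],[0,0,0],[0,0,0]]' --claw '[-1,-1,-1]'

```text
clock: 11.2
position: [0.6099, -0.0812, 0.1287]
tcp_rot: [-2.368, -2.062, 0.0]
ft_force: [-0.1, -0.3, -0.7]
gripper_width: 0.0212
finger_force: 15.0
```

Run:
```python
from h import *
p=optics.read_camera("wrist");save(p,"w4.png",1.5)
plan([(.6115,-.082,.0165,-7.4)])
```

```text
tilt [-0.0013  0.0014 -1.    ] at [ 0.6099 -0.0808  0.1287] -7.9
dp [-0.1   0.17 11.22] turn z -0.08
```

View pics/w4.png

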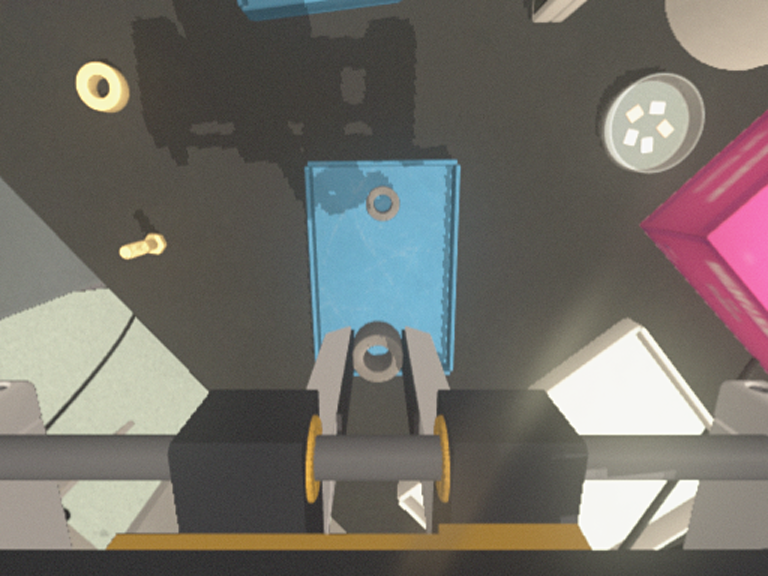

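The sleeve is held at (251,235) over the ring tray, whose sample is at (255,135). I'll lower it now.

Emit:
send_rows --dp '[[-0.1,0.17,3],[-0.1,0.17,6],[-0.1,0.17,9],[-0.1,0.17,10.3],[-0.1,0.17,10.9]]' --turn '[[0,0,-0.08],[0,0,-0.08],[0,0,-0.08],[0,0,-0.08],[0,0,-0.08]]' --claw '[-1,-1,-1,-1,-1]'

```text
clock: 11.67
position: [0.6104, -0.0821, 0.0179]
tcp_rot: [-2.357, -2.071, 0.004]
ft_force: [-0.2, -0.9, -0.1]
gripper_width: 0.0211
finger_force: 15.0
```

Emit:
send_rows --dp '[[0,0,0.2],[0,0,0.35],[0,0,0.35],[0,0,0.35],[0,0,0.35]]' --turn '[[0,0,0],[0,0,0],[0,0,0],[0,0,0],[0,0,0]]' --claw '[-1,-1,-1,-0.2,-0.2]'

```text
clock: 12.08
position: [0.6132, -0.084, 0.0177]
tcp_rot: [2.36, 2.071, 0.002]
ft_force: [0.3, 0.5, -0.3]
gripper_width: 0.0313
finger_force: 0.0
```

Emit:
send_rows --dp '[[0,0,0],[0,0,0],[0,0,-1],[0,0,-4],[0,0,-7.5]]' --turn '[[0,0,0],[0,0,0],[0,0,0],[0,0,0],[0,0,0]]' --claw '[-0.2,-0.2,-0.2,-0.2,-0.2]'

```text
clock: 12.5
position: [0.6106, -0.0836, 0.0911]
tcp_rot: [-2.359, -2.069, 0.005]
ft_force: [0.3, 0.3, 0.0]
gripper_width: 0.0371
finger_force: 0.0
```

Run:
```python
from h import *
p=optics.read_camera("top")
plan([(.455,.0705,.13,-7.4)])
```

```text
tilt [ 0.0083 -0.0014 -1.    ] at [ 0.6157 -0.0852  0.0991] -7.5
dp [ 6.67 -8.98 -1.55] turn z -0.01
dp [ 6.67 -8.98 -1.55] turn z -0.01
```

Emit:
send_rows --dp '[[1.3,-1.8,-1.6],[2.6,-3.6,-3],[4,-5.4,-3],[5.3,-7.2,-3],[6.7,-9,-3.2]]' --turn '[[0,0,0],[0,0,0],[0,0,0],[0,0,0],[0,0,0]]' --claw '[0.1,0.1,0.1,0.1,0.1]'

```text
clock: 12.97
position: [0.5312, -0.0052, 0.1243]
tcp_rot: [2.362, 2.071, 0.002]
ft_force: [-0.5, -0.6, -0.5]
gripper_width: 0.0517
finger_force: 0.0
```

Emit:
send_rows --dp '[[1.3,-1.8,0],[2.6,-3.6,0],[4,-5.4,0],[5.3,-7.2,0],[6.5,-8.7,0]]' --turn '[[0,0,0],[0,0,0],[0,0,0],[0,0,0],[0,0,0]]' --claw '[0.1,0.1,0.1,0.1,0.1]'

```text
clock: 13.38
position: [0.453, 0.071, 0.1241]
tcp_rot: [-2.361, -2.072, -0.001]
ft_force: [-0.7, -0.1, -0.7]
gripper_width: 0.0514
finger_force: 0.0
```

Emit:
send_rows --dp '[[0,0,0],[0,0,0],[0,0,0],[0,0,0]]' --turn '[[0,0,0],[0,0,0],[0,0,0],[0,0,0]]' --claw '[0.1,0.1,0.1,0.1]'

```text
clock: 13.72
position: [0.4553, 0.0691, 0.1238]
tcp_rot: [2.362, 2.069, 0.002]
ft_force: [-0.4, -0.1, -0.4]
gripper_width: 0.0521
finger_force: 0.0
```

Run:
```python
from h import *
p=optics.read_camera("wrist");save(p,"w5.png",1.5)
for t,z in [("bolt_a",0),("bushing",.01),("sleeve",.018)]:
  for r in optics.place_of(p,t)[:3]:
    uv=np.array(r["position"])*[512,384];print(t,"org",round(r["score"],2),uv.round(),at(p,uv,0).round(4))
  for r in optics.trace(p,t)[:2]:
    uv=np.array(r["position"])*[512,384];print(t,"mid",round(r["score"],2),uv.round(),at(p,uv,z/2).round(4),r["region"].sum())
plan([(.455,.0705,.012,-7.4)])
```

```text
bolt_a org 0.79 [197. 125.] [0.4095 0.1429 0.    ]
bolt_a org 0.48 [265. 270.] [ 0.4588 -0.0293  0.    ]
bolt_a mid 0.59 [262. 274.] [ 0.4543 -0.034   0.    ] 185
bolt_a mid 0.56 [194. 125.] [0.4064 0.1426 0.    ] 220
bushing org 0.66 [249. 190.] [0.4533 0.0686 0.    ]
bushing mid 0.63 [246. 193.] [0.4492 0.0665 0.005 ] 501
sleeve mid 0.54 [195. 124.] [0.4091 0.1434 0.009 ] 208
tilt [ 0.e+00 -1.e-04 -1.e+00] at [0.4542 0.0697 0.1234] -7.5
dp [ 0.09  0.07 11.14] turn z -0.02
```

View pics/w5.png

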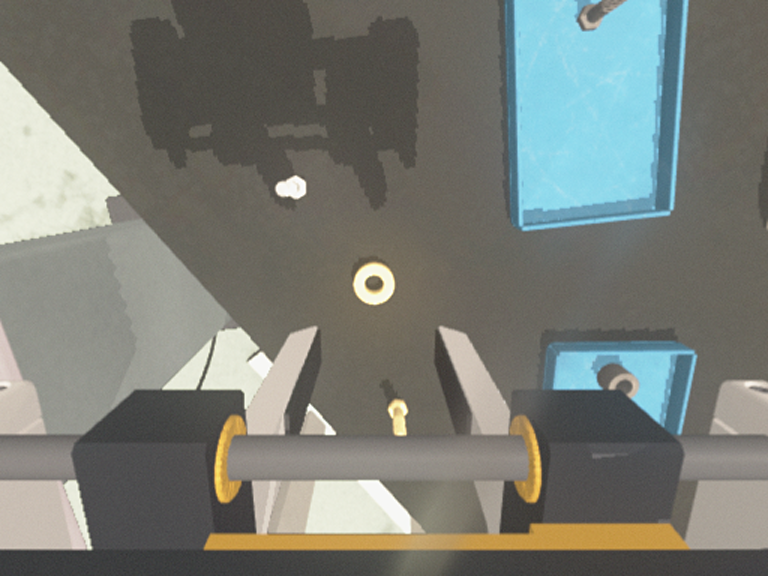

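The bushing is at (249,189), between bolt_a (193,125) and bolt_b (265,272). I'll grasp it at (0.4537, 0.0708).

Emit:
send_rows --dp '[[0.1,-0.06,3],[0.1,-0.06,6],[0.1,-0.06,9],[0.1,-0.06,10.6],[0.1,-0.06,11]]' --turn '[[0,0,0],[0,0,0],[0,0,0],[0,0,0],[0,0,0]]' --claw '[0.1,0.1,0.1,0.1,0.1]' --newtons 20

```text
clock: 14.48
position: [0.452, 0.0707, 0.0111]
tcp_rot: [-2.36, -2.07, 0.005]
ft_force: [0.5, -0.5, -0.0]
gripper_width: 0.0518
finger_force: 0.0
```

Emit:
send_rows --dp '[[0,0,0.2],[0,0,0.2],[0,0,0.2],[0,0,0.2],[0,0,0.2]]' --turn '[[0,0,0],[0,0,0],[0,0,0],[0,0,0],[0,0,0]]' --claw '[0.1,-1,-1,-1,-1]'

```text
clock: 14.9
position: [0.4543, 0.0714, 0.0124]
tcp_rot: [2.36, 2.072, 0.002]
ft_force: [1.0, -0.8, 0.4]
gripper_width: 0.0286
finger_force: 0.1
```

Emit:
send_rows --dp '[[0,0,0],[0,0,0],[0,0,0]]' --turn '[[0,0,0],[0,0,0],[0,0,0]]' --claw '[-1,-1,-1]'

```text
clock: 15.15
position: [0.4542, 0.0714, 0.0123]
tcp_rot: [2.361, 2.072, 0.002]
ft_force: [-0.5, 0.5, 6.7]
gripper_width: 0.026
finger_force: 20.1
```

Run:
```python
from h import *
s=ctrl.sense();print(s["gripper_width"])
z=s["position"][2]
plan([(.4535,.071,.10,-7.4),(.607,-.1186,.10,-7.4),(.607,-.1186,z+.0035,-7.4)])
```

```text
0.026028875833330963
tilt [ 1.5e-03  6.0e-04 -1.0e+00] at [0.4542 0.0714 0.0123] -7.5
dp [-0.05 -0.06 -8.77] turn z -0.01
dp [-8.41  8.83  0.  ] turn z -0.0
dp [-8.41  8.83  0.  ] turn z -0.0
dp [0.   0.   8.42] turn z -0.0
```

Emit:
send_rows --dp '[[0,0,-1.5],[0,0,-4],[0,0,-6.5],[0,0,-8],[0,0,-8.8]]' --turn '[[0,0,0],[0,0,0],[0,0,0],[0,0,0],[0,0,0]]' --claw '[-1,-1,-1,-1,-1]'

```text
clock: 15.57
position: [0.4544, 0.0714, 0.1014]
tcp_rot: [2.36, 2.071, 0.004]
ft_force: [0.4, 0.7, -0.1]
gripper_width: 0.0264
finger_force: 20.0
```

Emit:
send_rows --dp '[[-1.2,1.2,0],[-3,3.1,0],[-4.8,5,0],[-6.6,6.9,0],[-8.4,8.8,0]]' --turn '[[0,0,0],[0,0,0],[0,0,0],[0,0,0],[0,0,0]]' --claw '[-1,-1,-1,-1,-1]'

```text
clock: 15.98
position: [0.5302, -0.0243, 0.0991]
tcp_rot: [-2.36, -2.072, 0.001]
ft_force: [-0.4, -0.0, -0.9]
gripper_width: 0.0263
finger_force: 20.0
```

Emit:
send_rows --dp '[[-1.9,2,0],[-3.8,4,0],[-5.7,6,0],[-7.4,7.8,0],[-8.45,8.8,0]]' --turn '[[0,0,0],[0,0,0],[0,0,0],[0,0,0],[0,0,0]]' --claw '[-1,-1,-1,-1,-1]'

```text
clock: 16.4
position: [0.6074, -0.1217, 0.099]
tcp_rot: [2.362, 2.069, -0.001]
ft_force: [1.7, 0.2, -0.2]
gripper_width: 0.0267
finger_force: 20.0
```

Emit:
send_rows --dp '[[0,0,0],[0,0,0],[0,0,0]]' --turn '[[0,0,0],[0,0,0],[0,0,0]]' --claw '[-1,-1,-1]'

```text
clock: 16.65
position: [0.605, -0.1173, 0.0988]
tcp_rot: [-2.359, -2.071, 0.001]
ft_force: [-0.6, 0.4, 0.3]
gripper_width: 0.0263
finger_force: 20.0
```

Run:
```python
from h import *
p=optics.read_camera("wrist");save(p,"w6.png",1.5)
plan([(.607,-.1186,.0158,-7.4)])
```

```text
tilt [-0.0017  0.0016 -1.    ] at [ 0.6051 -0.117   0.0989] -7.4
dp [-0.13  0.21  8.31] turn z 0.0
```

View pics/w6.png

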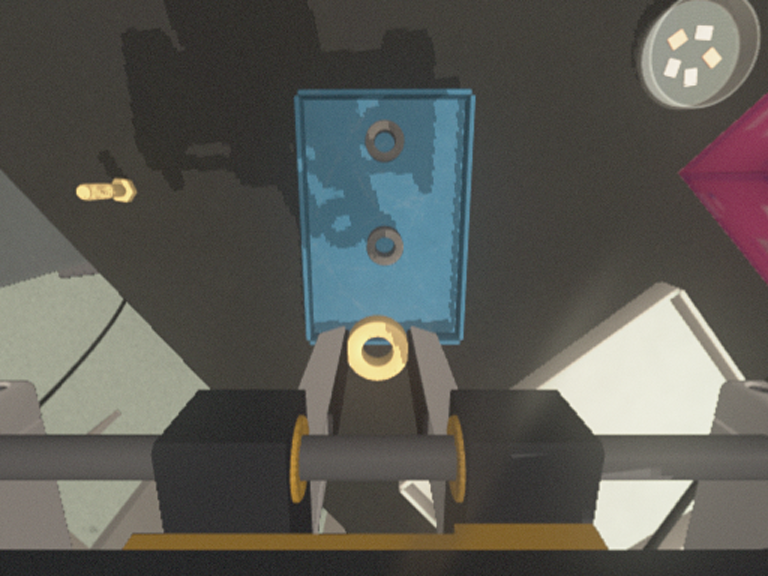

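The sleeve stands flat in the ring tray at (257,163), below the sample at (257,94). The bushing is held at (252,232) over the free end, so I'll lower it.

Emit:
send_rows --dp '[[-0.1,0.2,2.5],[-0.1,0.2,5],[-0.1,0.2,7],[-0.1,0.2,7.7],[-0.1,0.2,8.0]]' --turn '[[0,0,0],[0,0,0],[0,0,0],[0,0,0],[0,0,0]]' --claw '[-1,-1,-1,-1,-1]'

```text
clock: 17.12
position: [0.6066, -0.1185, 0.0182]
tcp_rot: [-2.358, -2.071, 0.002]
ft_force: [0.6, 0.3, 0.6]
gripper_width: 0.0263
finger_force: 20.0
```

Emit:
send_rows --dp '[[0,0,0.2],[0,0,0.35],[0,0,0.35],[0,0,0.35],[0,0,0.35]]' --turn '[[0,0,0],[0,0,0],[0,0,0],[0,0,0],[0,0,0]]' --claw '[-1,-1,-1,-0.1,-0.1]'

```text
clock: 17.53
position: [0.6086, -0.1202, 0.0168]
tcp_rot: [2.361, 2.071, 0.001]
ft_force: [-0.5, 0.4, 0.4]
gripper_width: 0.0362
finger_force: 0.0
```

Emit:
send_rows --dp '[[0,0,0],[0,0,0],[0,0,-1],[0,0,-4],[0,0,-7.5]]' --turn '[[0,0,0],[0,0,0],[0,0,0],[0,0,0],[0,0,0]]' --claw '[-0.1,-0.1,-0.1,-0.1,-0.1]'

```text
clock: 17.95
position: [0.6062, -0.1197, 0.0905]
tcp_rot: [-2.359, -2.069, 0.005]
ft_force: [1.9, -0.6, 0.0]
gripper_width: 0.0422
finger_force: 0.0
```

Emit:
send_rows --dp '[[0,0,-2],[0,0,-4],[0,0,-4],[0,0,-4]]' --turn '[[0,0,0],[0,0,0],[0,0,0],[0,0,0]]' --claw '[-0.3,-0.3,-0.3,-0.3]'

```text
clock: 18.28
position: [0.6088, -0.1202, 0.1325]
tcp_rot: [2.36, 2.071, 0.003]
ft_force: [-0.2, 0.1, -0.4]
gripper_width: 0.0331
finger_force: 0.0
```

Run:
```python
from h import *
plan([(.4575,-.03,.13,-1.5)])
```

```text
tilt [ 2.8e-03 -2.0e-04 -1.0e+00] at [ 0.6088 -0.1202  0.1325] -7.5
dp [  6.98 -16.17   0.25] turn z -0.99
```

Emit:
send_rows --dp '[[1,-2.3,0],[2.5,-5.8,0],[4,-9.3,0],[5.5,-12.8,0],[7,-16.2,0.2]]' --turn '[[0,0,0],[0,0,-0.5],[0,0,-1],[0,0,-1],[0,0,-1]]' --claw '[-0.3,-0.3,-0.3,-0.3,-0.3]'

```text
clock: 18.7
position: [0.4537, -0.0288, 0.1282]
tcp_rot: [-2.249, -2.191, 0.002]
ft_force: [0.2, 1.3, 0.3]
gripper_width: 0.0329
finger_force: 0.0
```

Emit:
send_rows --dp '[[0,0,0],[0,0,0],[0,0,0],[0,0,0]]' --turn '[[0,0,0],[0,0,0],[0,0,0],[0,0,0]]' --claw '[-0.3,-0.3,-0.3,-0.3]'

```text
clock: 19.03
position: [0.4578, -0.0304, 0.1288]
tcp_rot: [2.249, 2.191, 0.0]
ft_force: [0.7, 0.5, -0.0]
gripper_width: 0.0329
finger_force: 0.0
```

Run:
```python
from h import *
p=optics.read_camera("wrist");save(p,"w7.png",1.5)
for t in ["bolt_b"]:
  for r in optics.place_of(p,t)[:3]:
    uv=np.array(r["position"])*[512,384];print(t,"org",round(r["score"],2),uv.round(),at(p,uv,0).round(4))
  for r in optics.trace(p,t)[:2]:
    print(r["score"],np.array(r["position"])*[512,384],at(p,np.array(r["position"])*[512,384],.02))
plan([(.4575,-.03,.022,-1.5)])
```

```text
bolt_b org 0.7 [383. 263.] [ 0.611  -0.1257  0.    ]
bolt_b org 0.64 [196.  10.] [0.4109 0.1428 0.    ]
bolt_b org 0.63 [253. 186.] [ 0.4592 -0.0289  0.    ]
0.65 [246.6816 188.5056] [ 0.45322174 -0.02616385  0.02      ]
0.46 [191.5904   5.7984] [0.41012972 0.13926954 0.02      ]
tilt [ 5.e-04 -6.e-04 -1.e+00] at [ 0.4574 -0.0304  0.1288] -1.5
dp [4.000e-02 1.000e-02 1.068e+01] turn z -0.0
```

View pics/w7.png

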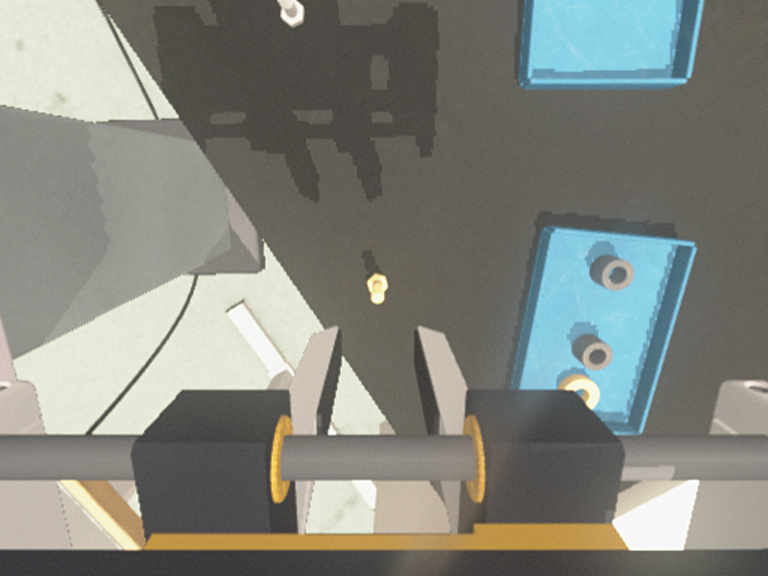

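Bolt_b is centred at (251,190), and the bushing lies flat at (385,260) beside the sleeve. I'll grasp the bolt's shank above the head.

Emit:
send_rows --dp '[[0,0,2.5],[0,0,5],[0,0,7.5],[0,0,9.5],[0,0,10.5]]' --turn '[[0,0,0],[0,0,0],[0,0,0],[0,0,0],[0,0,0]]' --claw '[-0.3,-0.3,-0.3,-0.3,-0.3]' --newtons 20

```text
clock: 19.6
position: [0.4559, -0.0301, 0.0217]
tcp_rot: [-2.25, -2.19, 0.003]
ft_force: [0.4, 0.5, 0.7]
gripper_width: 0.0328
finger_force: 0.0
```

Emit:
send_rows --dp '[[0,0,0.35],[0,0,0.35],[0,0,0.35],[0,0,0.35],[0,0,0.35]]' --turn '[[0,0,0],[0,0,0],[0,0,0],[0,0,0],[0,0,0]]' --claw '[-0.3,-0.3,-0.55,-0.65,-0.75]'

```text
clock: 20.02
position: [0.4572, -0.0297, 0.0212]
tcp_rot: [2.249, 2.192, 0.002]
ft_force: [-0.5, 0.2, -0.3]
gripper_width: 0.0165
finger_force: 0.0
```

Emit:
send_rows --dp '[[0,0,0],[0,0,0],[0,0,0],[0,0,0],[0,0,0]]' --turn '[[0,0,0],[0,0,0],[0,0,0],[0,0,0],[0,0,0]]' --claw '[-0.8,-0.9,-1,-1,-1]'

```text
clock: 20.43
position: [0.457, -0.0295, 0.021]
tcp_rot: [2.249, 2.192, 0.002]
ft_force: [-0.6, -0.3, 6.2]
gripper_width: 0.0079
finger_force: 20.0
```

Run:
```python
from h import *
s=ctrl.sense();print(s["gripper_width"],s["finger_force"])
z=s["position"][2]
plan([(.4575,-.03,.11,-1.5),(.602,.1205,.11,-1.5),(.602,.1205,z+.0035,-1.5)])
```

```text
0.007911075073901859 20.000844597816467
tilt [ 1.2e-03  2.0e-04 -1.0e+00] at [ 0.457  -0.0295  0.021 ] -1.5
dp [-0.05  0.05 -8.9 ] turn z 0.01
dp [7.71 7.03 0.  ] turn z -0.0
dp [7.71 7.03 0.  ] turn z -0.0
dp [0.   0.   8.55] turn z -0.0
```

Emit:
send_rows --dp '[[0,0,-1.5],[0,0,-4],[0,0,-6.5],[0,0,-8],[0,0,-8.9]]' --turn '[[0,0,0],[0,0,0],[0,0,0],[0,0,0],[0,0,0]]' --claw '[-1,-1,-1,-1,-1]'

```text
clock: 20.85
position: [0.4571, -0.0296, 0.111]
tcp_rot: [2.249, 2.192, 0.002]
ft_force: [0.4, -0.3, -1.3]
gripper_width: 0.0073
finger_force: 20.0
```

Emit:
send_rows --dp '[[1.2,1.1,0],[2.8,2.5,0],[4.4,4,0],[6,5.5,0],[7.7,7.05,0]]' --turn '[[0,0,0],[0,0,0],[0,0,0],[0,0,0],[0,0,0]]' --claw '[-1,-1,-1,-1,-1]'

```text
clock: 21.27
position: [0.529, 0.0463, 0.109]
tcp_rot: [-2.249, -2.192, 0.001]
ft_force: [0.8, 0.0, -0.1]
gripper_width: 0.0073
finger_force: 20.0
```

Emit:
send_rows --dp '[[1.7,1.5,0],[3.4,3,0],[5.1,4.6,0],[6.7,6.1,0],[7.7,7.05,0]]' --turn '[[0,0,0],[0,0,0],[0,0,0],[0,0,0],[0,0,0]]' --claw '[-1,-1,-1,-1,-1]'

```text
clock: 21.68
position: [0.6022, 0.1233, 0.1085]
tcp_rot: [-2.247, -2.195, -0.0]
ft_force: [0.0, -0.1, -0.6]
gripper_width: 0.0073
finger_force: 20.0
```

Emit:
send_rows --dp '[[0,0,0],[0,0,0],[0,0,0]]' --turn '[[0,0,0],[0,0,0],[0,0,0]]' --claw '[-1,-1,-1]'

```text
clock: 21.93
position: [0.6001, 0.1194, 0.1089]
tcp_rot: [-2.251, -2.191, 0.003]
ft_force: [-0.7, -0.5, -0.7]
gripper_width: 0.0074
finger_force: 20.0
```

Run:
```python
from h import *
p=optics.read_camera("wrist");save(p,"w8.png",1.5)
plan([(.602,.1205,.0245,-1.5)])
```

```text
tilt [-1.6e-03 -8.0e-04 -1.0e+00] at [0.6002 0.1192 0.1092] -1.6
dp [0.13 0.18 8.47] turn z -0.01
```

View pics/w8.png

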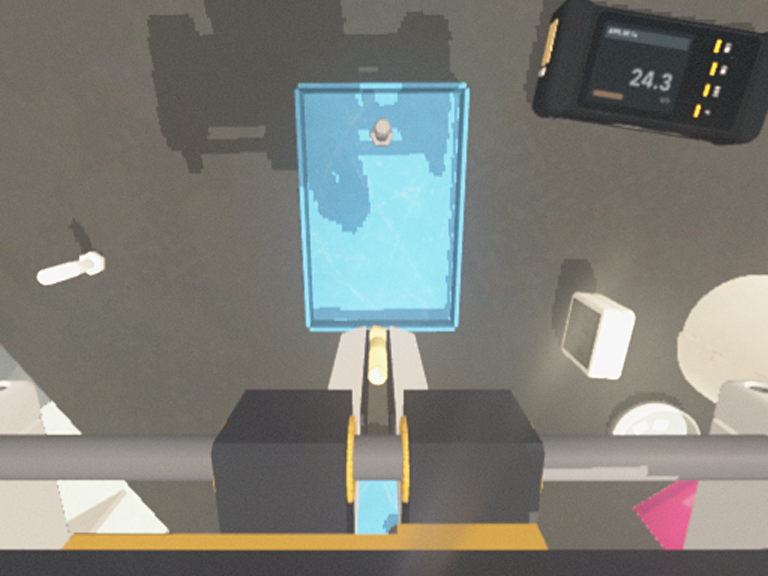

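Bolt_b is held upright at (251,235), in line with the bolt tray and its sample at (255,88). I'll lower it.

Emit:
send_rows --dp '[[0.05,0.15,2.5],[0.05,0.15,5],[0.05,0.15,7],[0.05,0.15,7.8],[0.05,0.15,8.2]]' --turn '[[0,0,0],[0,0,0],[0,0,0],[0,0,0],[0,0,0]]' --claw '[-1,-1,-1,-1,-1]'

```text
clock: 22.4
position: [0.6015, 0.12, 0.0263]
tcp_rot: [-2.25, -2.19, 0.004]
ft_force: [-0.1, -0.4, 0.5]
gripper_width: 0.0073
finger_force: 20.0
```

Emit:
send_rows --dp '[[0,0,0.1],[0,0,0.2],[0,0,0.3],[0,0,0.3],[0,0,0.3]]' --turn '[[0,0,0],[0,0,0],[0,0,0],[0,0,0],[0,0,0]]' --claw '[-1,-1,-1,-1,-1]'

```text
clock: 22.82
position: [0.6034, 0.1213, 0.0252]
tcp_rot: [2.249, 2.192, 0.002]
ft_force: [-0.4, 0.2, -0.7]
gripper_width: 0.0072
finger_force: 20.0
```

Emit:
send_rows --dp '[[0,0,0.05],[0,0,0.1],[0,0,0.1]]' --turn '[[0,0,0],[0,0,0],[0,0,0]]' --claw '[-1,-1,-1]'

```text
clock: 23.07
position: [0.6032, 0.1213, 0.0241]
tcp_rot: [2.25, 2.193, 0.001]
ft_force: [-1.0, -0.3, 4.8]
gripper_width: 0.0073
finger_force: 20.0
```

Emit:
send_rows --dp '[[0,0,0.05],[0,0,0.05],[0,0,0.05]]' --turn '[[0,0,0],[0,0,0],[0,0,0]]' --claw '[-1,-1,-1]'

```text
clock: 23.32
position: [0.6033, 0.1213, 0.024]
tcp_rot: [2.25, 2.193, 0.002]
ft_force: [-2.5, 0.2, 8.7]
gripper_width: 0.0073
finger_force: 20.0
```

Contact is made, so I'll release slowly and lift.

Emit:
send_rows --dp '[[0,0,0],[0,0,0],[0,0,0],[0,0,0],[0,0,0]]' --turn '[[0,0,0],[0,0,0],[0,0,0],[0,0,0],[0,0,0]]' --claw '[-0.8,-0.75,-0.65,-0.5,-0.4]'

```text
clock: 23.73
position: [0.6028, 0.1211, 0.0227]
tcp_rot: [-2.25, -2.193, 0.001]
ft_force: [-1.3, 0.2, -1.0]
gripper_width: 0.0258
finger_force: 0.0
```

Emit:
send_rows --dp '[[0,0,0],[0,0,-1],[0,0,-3.5],[0,0,-7],[0,0,-10]]' --turn '[[0,0,0],[0,0,0],[0,0,0],[0,0,0],[0,0,0]]' --claw '[-0.4,-0.4,-0.4,-0.4,-0.4]'

```text
clock: 24.15
position: [0.6028, 0.1208, 0.1248]
tcp_rot: [2.25, 2.192, -0.001]
ft_force: [1.0, 0.2, 0.5]
gripper_width: 0.028
finger_force: 0.0
```

Emit:
send_rows --dp '[[0,0,0],[0,0,0],[0,0,0]]' --turn '[[0,0,0],[0,0,0],[0,0,0]]' --claw '[-0.3,-0.3,-0.3]'

```text
clock: 24.4
position: [0.6025, 0.1214, 0.1231]
tcp_rot: [-2.249, -2.193, -0.0]
ft_force: [-0.2, 0.5, -0.6]
gripper_width: 0.0329
finger_force: 0.0
```

Run:
```python
from h import *
plan([(.4093,.1435,.13,-1.5)])
```

```text
tilt [-4.e-04  4.e-04 -1.e+00] at [0.6025 0.1214 0.1231] -1.5
dp [ 0.86 -9.68 -0.35] turn z 0.0
dp [ 0.85 -9.68 -0.35] turn z 0.0
```

Emit:
send_rows --dp '[[0.2,-1.6,-0.2],[0.4,-3.6,-0.4],[0.5,-5.6,-0.4],[0.7,-7.6,-0.4],[0.85,-9.7,-0.4]]' --turn '[[0,0,0],[0,0,0],[0,0,0],[0,0,0],[0,0,0]]' --claw '[-0.3,-0.3,-0.3,-0.3,-0.3]'

```text
clock: 24.82
position: [0.5042, 0.132, 0.1257]
tcp_rot: [-2.249, -2.192, 0.004]
ft_force: [-0.3, 0.2, -0.9]
gripper_width: 0.0326
finger_force: 0.0
```

Emit:
send_rows --dp '[[0.2,-2.1,0],[0.4,-4.2,0],[0.5,-6.3,0],[0.7,-8.4,0],[0.85,-9.7,0]]' --turn '[[0,0,0],[0,0,0],[0,0,0],[0,0,0],[0,0,0]]' --claw '[-0.3,-0.3,-0.3,-0.3,-0.3]'

```text
clock: 25.23
position: [0.4057, 0.1429, 0.1259]
tcp_rot: [-2.247, -2.191, 0.007]
ft_force: [-0.4, 0.6, 0.1]
gripper_width: 0.0332
finger_force: 0.0
```

Emit:
send_rows --dp '[[0,0,0],[0,0,0],[0,0,0],[0,0,0]]' --turn '[[0,0,0],[0,0,0],[0,0,0],[0,0,0]]' --claw '[-0.3,-0.3,-0.3,-0.3]'

```text
clock: 25.57
position: [0.4107, 0.1429, 0.1268]
tcp_rot: [2.25, 2.191, 0.001]
ft_force: [-0.3, -0.1, -0.5]
gripper_width: 0.0331
finger_force: 0.0
```

Run:
```python
from h import *
p=optics.read_camera("wrist");save(p,"w9.png",1.5)
for r in optics.place_of(p,"bolt_a")[:4]:
    uv=np.array(r["position"])*[512,384];print("org",round(r["score"],2),uv.round(),at(p,uv,0).round(4))
plan([(.4093,.1435,.022,-1.5)])
```

```text
org 0.67 [247. 187.] [0.4061 0.1441 0.    ]
tilt [ 6.e-04 -3.e-04 -1.e+00] at [0.4103 0.1429 0.1268] -1.5
dp [ 0.06 -0.11 10.48] turn z -0.0
```

View pics/w9.png

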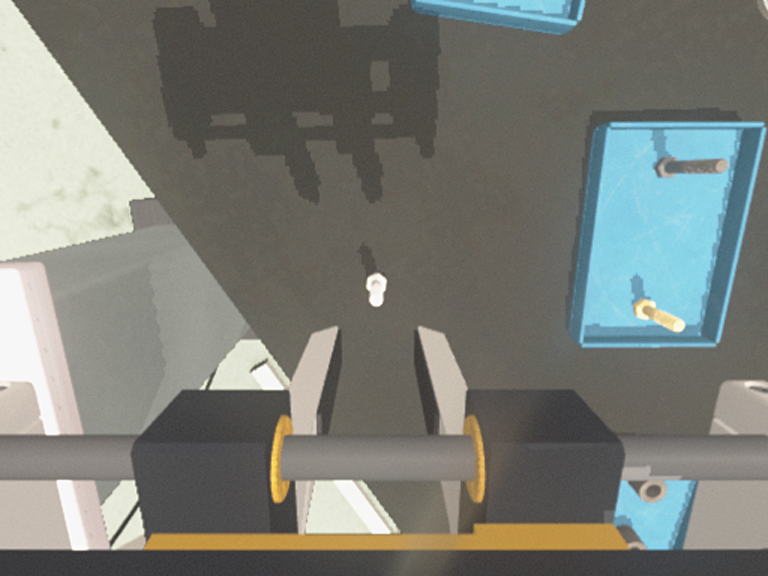

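Bolt_a is centred at (251,189), and bolt_b stands upright in its tray at (430,207). I'll grasp bolt_a.

Emit:
send_rows --dp '[[0.05,-0.1,2.5],[0.05,-0.1,5],[0.05,-0.1,7.5],[0.05,-0.1,9.3],[0.05,-0.1,10]]' --turn '[[0,0,0],[0,0,0],[0,0,0],[0,0,0],[0,0,0]]' --claw '[-0.3,-0.3,-0.3,-0.3,-0.3]' --newtons 20

```text
clock: 26.08
position: [0.4079, 0.1431, 0.0249]
tcp_rot: [-2.25, -2.191, 0.004]
ft_force: [0.4, 0.3, -0.6]
gripper_width: 0.0333
finger_force: 0.0
```

Emit:
send_rows --dp '[[0,0,0.3],[0,0,0.3],[0,0,0.3],[0,0,0.3],[0,0,0.3]]' --turn '[[0,0,0],[0,0,0],[0,0,0],[0,0,0],[0,0,0]]' --claw '[-0.3,-0.3,-0.55,-0.65,-0.75]'

```text
clock: 26.5
position: [0.409, 0.144, 0.0248]
tcp_rot: [2.249, 2.193, 0.003]
ft_force: [-0.5, 0.3, -0.7]
gripper_width: 0.0163
finger_force: 0.0
```

Emit:
send_rows --dp '[[0,0,0],[0,0,0],[0,0,0],[0,0,0],[0,0,0]]' --turn '[[0,0,0],[0,0,0],[0,0,0],[0,0,0],[0,0,0]]' --claw '[-0.8,-0.9,-1,-1,-1]'

```text
clock: 26.92
position: [0.4088, 0.1439, 0.0244]
tcp_rot: [2.25, 2.193, 0.002]
ft_force: [0.2, 0.5, 7.2]
gripper_width: 0.0075
finger_force: 20.0
```

Run:
```python
from h import *
s=ctrl.sense();print(s["gripper_width"],s["finger_force"])
z=s["position"][2]
plan([(.4093,.1435,.12,-1.5),(.603,.162,.12,-1.5),(.603,.162,z+.004,-1.5)])
```

```text
0.007469357805300383 20.00087857246399
tilt [ 9.e-04  7.e-04 -1.e+00] at [0.4088 0.1439 0.0244] -1.5
dp [-0.04  0.05 -9.56] turn z 0.0
dp [1.18 9.66 0.  ] turn z -0.0
dp [1.18 9.66 0.  ] turn z -0.0
dp [0.   0.   9.16] turn z -0.0
```

Emit:
send_rows --dp '[[0,0,-1.5],[0,0,-4],[0,0,-6.5],[0,0,-8.5],[0,0,-9.6]]' --turn '[[0,0,0],[0,0,0],[0,0,0],[0,0,0],[0,0,0]]' --claw '[-1,-1,-1,-1,-1]'

```text
clock: 27.33
position: [0.4089, 0.1438, 0.1218]
tcp_rot: [2.249, 2.192, 0.003]
ft_force: [-0.6, 0.3, -1.2]
gripper_width: 0.0075
finger_force: 20.0
```

Emit:
send_rows --dp '[[0.2,1.5,0],[0.4,3.5,0],[0.7,5.5,0],[0.9,7.6,0],[1.18,9.7,0]]' --turn '[[0,0,0],[0,0,0],[0,0,0],[0,0,0],[0,0,0]]' --claw '[-1,-1,-1,-1,-1]'

```text
clock: 27.75
position: [0.5062, 0.153, 0.1199]
tcp_rot: [-2.249, -2.193, 0.001]
ft_force: [-0.3, -0.6, -0.2]
gripper_width: 0.0076
finger_force: 20.0
```

Emit:
send_rows --dp '[[0.2,2.1,0],[0.5,4.2,0],[0.8,6.3,0],[1,8.4,0],[1.18,9.7,0]]' --turn '[[0,0,0],[0,0,0],[0,0,0],[0,0,0],[0,0,0]]' --claw '[-1,-1,-1,-1,-1]'

```text
clock: 28.17
position: [0.6047, 0.1622, 0.1197]
tcp_rot: [2.249, 2.192, 0.0]
ft_force: [-0.2, 0.2, -0.5]
gripper_width: 0.0075
finger_force: 20.0
```

Emit:
send_rows --dp '[[0,0,0],[0,0,0],[0,0,0],[0,0,0]]' --turn '[[0,0,0],[0,0,0],[0,0,0],[0,0,0]]' --claw '[-1,-1,-1,-1]'

```text
clock: 28.5
position: [0.6015, 0.1623, 0.1198]
tcp_rot: [-2.249, -2.192, 0.002]
ft_force: [0.1, 0.9, 0.1]
gripper_width: 0.0077
finger_force: 20.0
```

Emit:
send_rows --dp '[[0,0,2.5],[0,0,5],[0,0,7.5],[0,0,8.4],[0,0,8.8]]' --turn '[[0,0,0],[0,0,0],[0,0,0],[0,0,0],[0,0,0]]' --claw '[-1,-1,-1,-1,-1]'

```text
clock: 28.92
position: [0.6011, 0.1622, 0.0305]
tcp_rot: [-2.248, -2.191, 0.005]
ft_force: [0.5, 0.7, -0.2]
gripper_width: 0.0071
finger_force: 20.0
```

Emit:
send_rows --dp '[[0,0,0.1],[0,0,0.2],[0,0,0.25],[0,0,0.25]]' --turn '[[0,0,0],[0,0,0],[0,0,0],[0,0,0]]' --claw '[-1,-1,-1,-1]'

```text
clock: 29.25
position: [0.6037, 0.1624, 0.0306]
tcp_rot: [2.249, 2.192, 0.003]
ft_force: [-0.5, -0.2, -0.2]
gripper_width: 0.0079
finger_force: 20.0
```

Contact should come at a TCP height of about 0.0274.

Emit:
send_rows --dp '[[0,0,0.1],[0,0,0.2],[0,0,0.25],[0,0,0.25]]' --turn '[[0,0,0],[0,0,0],[0,0,0],[0,0,0]]' --claw '[-1,-1,-1,-1]'

```text
clock: 29.58
position: [0.6033, 0.1624, 0.0276]
tcp_rot: [2.25, 2.193, 0.001]
ft_force: [-0.9, -0.0, 4.4]
gripper_width: 0.0071
finger_force: 20.0
```

Emit:
send_rows --dp '[[0,0,0.05],[0,0,0.1],[0,0,0.1]]' --turn '[[0,0,0],[0,0,0],[0,0,0]]' --claw '[-1,-1,-1]'

```text
clock: 29.83
position: [0.6034, 0.1624, 0.0275]
tcp_rot: [-2.25, -2.193, -0.002]
ft_force: [-2.9, -0.1, 11.6]
gripper_width: 0.007
finger_force: 20.0
```

Emit:
send_rows --dp '[[0,0,0],[0,0,0],[0,0,0],[0,0,0],[0,0,0]]' --turn '[[0,0,0],[0,0,0],[0,0,0],[0,0,0],[0,0,0]]' --claw '[-0.8,-0.75,-0.65,-0.5,-0.4]'

```text
clock: 30.25
position: [0.6028, 0.1622, 0.0256]
tcp_rot: [-2.25, -2.193, 0.001]
ft_force: [0.4, -0.2, -0.0]
gripper_width: 0.026
finger_force: 0.0
```

Emit:
send_rows --dp '[[0,0,0],[0,0,-1],[0,0,-3.5],[0,0,-7],[0,0,-10.5]]' --turn '[[0,0,0],[0,0,0],[0,0,0],[0,0,0],[0,0,0]]' --claw '[-0.4,-0.4,-0.4,-0.4,-0.4]'

```text
clock: 30.67
position: [0.6022, 0.1619, 0.132]
tcp_rot: [-2.25, -2.192, 0.003]
ft_force: [1.1, 1.0, 0.1]
gripper_width: 0.0285
finger_force: 0.0
```

Emit:
send_rows --dp '[[0.2,-2,-2],[0.4,-4,-4],[0.6,-7,-6],[0.8,-10,-6],[1,-12,-6]]' --turn '[[0,0,0],[0,0,0],[0,0,0],[0,0,0],[0,0,0]]' --claw '[-0.3,-0.3,-0.3,-0.3,-0.3]'

```text
clock: 31.08
position: [0.4812, 0.1755, 0.1926]
tcp_rot: [-2.249, -2.192, -0.003]
ft_force: [0.5, 0.4, -0.3]
gripper_width: 0.0333
finger_force: 0.0
```

Emit:
send_rows --dp '[[0,0,0],[0,0,0],[0,0,0],[0,0,0]]' --turn '[[0,0,0],[0,0,0],[0,0,0],[0,0,0]]' --claw '[-0.3,-0.3,-0.3,-0.3]'

```text
clock: 31.42
position: [0.4846, 0.1751, 0.1912]
tcp_rot: [2.25, 2.191, 0.001]
ft_force: [-0.5, 0.2, -0.5]
gripper_width: 0.0328
finger_force: 0.0
```

Run:
```python
from h import *
p=optics.read_camera("scene");im=cv2.cvtColor(np.array(p["pixels"]),cv2.COLOR_RGB2BGR)
cv2.imwrite("pics/s2.png",cv2.resize(im[110:290,180:400],None,fx=3.3,fy=3.3,interpolation=cv2.INTER_CUBIC))
print(ctrl.sense()["position"])
```

```text
[0.4844288  0.17499917 0.19103549]
```

View pics/s2.png

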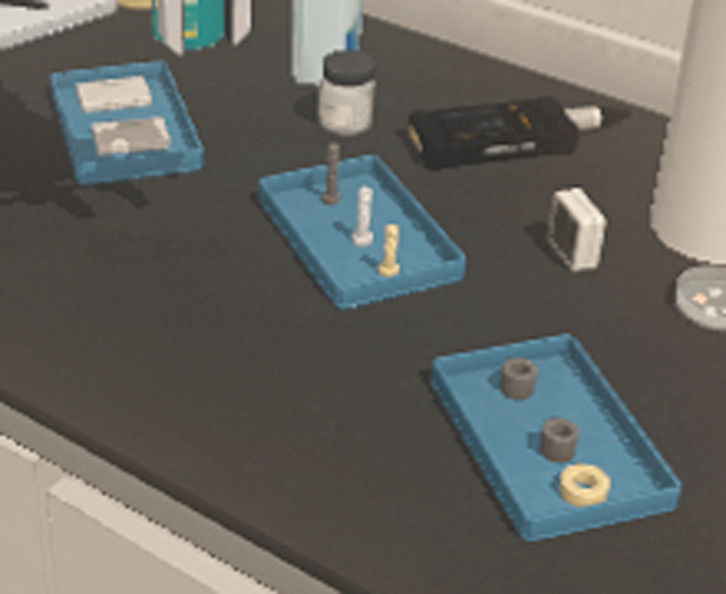

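The crop shows all five parts placed as asked: the plate flat at (132,137), the bolts upright at (363,215) and (390,250), the sleeve and bushing flat at (559,440) and (585,485). The jar and clock stand as before.

```bash
python3 -c "
from cell import ctrl
print(ctrl.job_done())"
```

```text
the job is handed in; nothing more can be done
None
```

All five parts are in their matching trays, bolts upright and rings and plate flat; the gripper is clear, the jar and clock were left alone, and I handed the job in at about 31 s on the robot's clock.

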